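# Clear the inspection plate into the good and reject baskets

### The job

Clear the green inspection plate: sweep the two plain black chargers off the end into the blue basket, and the charger with the red reject label off the other end into the red basket. Push them along the plate with the fingertips, smoothly; do not pick them up or flick them. Leave the magnifier standing where it is on the plate, and the tape roll and the tally counter on the bench undisturbed.

Things in the scene. Friction and masses are not known exactly. Their poses are not given: they have to be found in the camera images.
- stand: fixed stand with a green plate, 290 (x) x 300 (y) mm, top 75 mm above the bench. Origin on the bench under the plate's centre, z up. Rails 10 mm thick along its two x edges rise 12 mm above the plate. Its ends at y = -150 and +150 mm are open, with a thin lip bent down: a part pushed past drops into the basket. Chargers and magnifier lie in 4 lanes along y, at x = -99, -33, 33, 99 mm, one in each, in any order
- blue_basket: shallow blue basket with perforated walls, 280 (x) x 190 (y) x 60 mm high, floor and walls 5 mm thick, fixed on the bench at the +y or the -y end of the stand (the other basket is at the other end), its near wall 10 mm under the plate's end. Origin at the centre of its underside, z up, turned like the stand. For good parts
- red_basket: shallow red basket with perforated walls, 280 (x) x 190 (y) x 60 mm high, floor and walls 5 mm thick, fixed on the bench at the +y or the -y end of the stand (the other basket is at the other end), its near wall 10 mm under the plate's end. Origin at the centre of its underside, z up, turned like the stand. For rejects
- good_a: black plug-in charger, one of two good ones: a block 46 (x) x 40 (y) x 24 (z) mm, about 55 g, with two thin brass plug blades standing 16 mm up from the middle of its top. Origin at the middle of the block, 12 mm above the plate when it lies there, z up. No label. It slides when pushed at a side
- good_b: black plug-in charger, one of two good ones: a block 46 (x) x 40 (y) x 24 (z) mm, about 55 g, with two thin brass plug blades standing 16 mm up from the middle of its top. Origin at the middle of the block, 12 mm above the plate when it lies there, z up. No label, same as good_a. It slides when pushed at a side
- reject: black plug-in charger, the rejected one: a block 46 (x) x 40 (y) x 24 (z) mm, about 55 g, with two thin brass plug blades standing 16 mm up from the middle of its top. Origin at the middle of the block, 12 mm above the plate when it lies there, z up. A bright red label covers 15 x 37 mm of its top face, beside the blades. It slides when pushed at a side
- magnifier: small steel and glass eye magnifier standing upright on the plate, round, 32 mm diameter, 38 mm tall, loose (60 g), easily pushed or tipped. Origin at the centre of its underside, z up. To be left alone
- tape_roll: roll of red tape lying flat on the bench, 72 mm diameter, 18 mm high, loose, near the robot. Origin at the centre of its underside, z up. To be left alone
- counter: round steel hand tally counter lying on the bench, 44 mm diameter, 20 mm high, with a small button stub, loose, near the robot. Origin at the centre of its underside, z up. To be left alone

How it is judged:
By the outcome, as a careful person would: the job done as asked, in the order asked, and still so for the second after the job is handed in, with the robot touching nothing.
It also fails if it takes over 58 s, if anything falls off the work surface, if the arm or the gripper's body presses on something with over 40 N, if the wrist force passes 120 N, or if a joint passes its speed limit or range.

### The arm

A 6-joint arm with a two-finger parallel gripper is mounted at the origin on the work surface. World frame = base frame: x ahead of the robot, y to its left, z up, the work surface at z = 0. Lengths are in m, angles in rad, forces in N, time in s.
With the tool pointing down it reaches from about 0.225 to 0.725 m from the base axis. Payload 3.1 kg.
Tool frame: the origin (TCP) lies on the centre line of the jaws, within the pads' length; the fingertips stand 25 mm ahead of it and the grasp point (between the pads) lies 6 mm ahead of it; z points along the fingers, y is the line along which they close (so a half turn about z gives the same grasp; the last joint's range is limited). The gripper opens to 85 mm and grips with 20 to 120 N. Pads are 22 mm wide; open, the fingers measure 114 mm over their backs; the gripper's body (76 mm by 85 mm) begins 54 mm behind the grasp point. The pads swing forward as they close: fully open they stand 13 mm farther back than shut.
Start: joints at [1.084, 0.048, 0.099, 1.622, 0, 1.443], TCP at [0.184, 0.492, 0.256] pointing down, gripper open.
Joint ranges: [-2.91, 2.91], [-0.99, 1.94], [-1.21, 1.42], [-2.12, 2.29], [-1.49, 1.47], [-3.14, 3.14]. Speed limits (rad/s): [2.79, 2.79, 3.14, 3.14, 3.14, 3.14].

### API

Orientations are given as a 3x3 rotation matrix whose columns are the frame's x, y, z axes.
In Python, from plant import * gives the robot as it stands.
- The arm moves only by the tool carry_out, never from a script. Its argument "motion" is a list of rows, each a list of 7 numbers: the shift along the world's x, y, z in mm, then the turn, a rotation vector about the world's x, y, z in degrees, then the opening, from -1 (shut) to 1 (fully open). In form: [[x, y, z, rx, ry, rz, jaw], ...]. A call has 1 to 12 rows; each row is the pose to reach, as a shift and turn from the pose commanded when the call began; what a row does not reach only later rows make up. A row lasts 1/12 s, in which the tool goes at most 41.7 mm and 7.16 degrees, less where a joint would pass 70% of its speed; a pose out of reach is approached as far as the arm can. A call with a gripper value outside its range is refused whole. The fingers move at their own pace and stop on an object; "squeeze" is the grip in N (left out, the last holds). Time passes only in rows, so rows that repeat a pose let the fingers close. It gives the time, the measured TCP pose, the force, the opening and the grip force at its end, in the units of the state.
- read_state(): the state, without advancing time (a new reading comes with each control period).
- snapshot(name): name is "scene" or "top" or "wrist"; returns a dict with "pixels" (400x640x3 uint8, blue, green, red), "fx", "fy", "cx", "cy" (pixels), "view" (4x4, takes a point from world to camera coordinates). Camera axes: x right, y up, looking along -z (the intrinsics and any distortion apply to the point x, -y, -z); pixel columns grow to the right and rows downward; lengths in m; the calibration is good to about 2 mm. A picture is of the moment at which its call begins. There is no depth.
- close_job(): hands the job in; it is judged then, once.
Trained networks look in a picture, given as the dict that the camera call returned (one of the last four; its "shot" number tells which), for a name from the list of things; names that differ only in an ending like _2 or _b are one class to them, and where a whole thing is asked for, a point or a joint stands for the part that bears it (a point fixed in the world has none). Each returns a list of dicts, best first, with "p" (0 to 1); they miss things now and then, are a little off and sometimes report something else, mostly with a low value. They report only what shows in the picture. A call takes as long as a camera call.
- spot_in(picture, query): "centre" ([column, row] in pixels, amid what is visible of it).
- tip_of(picture, query): "centre" ([column, row] in pixels: a listed point, or the origin of a listed thing).
The state is a dict: "time_s": time; "joint_pos": joint angles; "qd": joint speeds; "joint_torque": joint torques, N m; "tool_pos": TCP position; "tool_rot": TCP orientation; "ft_force": force on the tool from outside, world axes, zero at the start; "moment": the same for the moment, N m; "opening": finger opening in m; "gripper_force": force on a finger pad.
Only numpy, scipy, OpenCV 4.12 (cv2) and the standard library are available. Lean on these libraries where they do the work, as an engineer would, in place of code of your own. Each camera call takes 0.05 s, during which the arm holds its last target. There are 200 camera calls.

## Working session

There is one attempt and no reset: what is moved stays moved. The work goes in short steps, Python scripts to look and compute and a tool call to move; the robot and the scene stay as the last step left them, time stands still between calls to the robot, and variables do not carry over. Pictures are saved under pics/ and viewed, at most 10 in all, crops included, and the job is handed in when it is done.

Besides the shell and the picture viewer there is one more tool, called after ">>>" as name([rows], argument=value, ...), one row to a line, values as JSON. carry_out: Moves the arm, as the interface text tells. Its arguments: {"type":"object","properties":{"motion":{"type":"array","items":{"type":"array","items":{"type":"number"}}},"squeeze":{"type":"number"}},"required":["motion"]}

```bash
mkdir -p pics; ls
python3 - <<'E'
from plant import *
import cv2
s=read_state();print(s['time_s'],s['tool_pos'],s['tool_rot'],s['opening'])
P={n:snapshot(n) for n in("scene","top")}
for n,p in P.items():
    cv2.imwrite(f'pics/{n}1.png',p['pixels']);print(n,[k for k in p],p['fx'],p['cx'],p['cy'],p['view'])
    for q in("stand","good_a","reject","magnifier","tape_roll","counter","blue_basket","red_basket"):
        print(q,[(d['centre'],d['p']) for d in tip_of(p,q)][:4])
E
```

```text
pics
0.0 [0.18412421 0.49106418 0.25511548] [[-9.36311014e-01  3.51170249e-01 -1.06806178e-03]
 [ 3.51171772e-01  9.36308726e-01 -2.08704518e-03]
 [ 2.67127390e-04 -2.32919654e-03 -9.99997252e-01]] 0.08531213366196749
scene ['pixels', 'fx', 'fy', 'cx', 'cy', 'view', 'shot'] 428.546388496265 316.8324440366192 200.37989821318203 [[-8.56737789e-01  5.15751606e-01 -8.01168205e-04  3.96424474e-01]
 [-3.83311916e-01 -6.35695515e-01  6.70047153e-01  1.43262323e-01]
 [ 3.45068596e-01  5.74361814e-01  7.42318106e-01 -1.21396297e+00]
 [ 0.00000000e+00  0.00000000e+00  0.00000000e+00  1.00000000e+00]]
stand [([283.3, 231.5], 0.79)]
good_a [([298.4, 208.8], 0.94), ([230.8, 211.6], 0.63)]
reject [([306.6, 175.5], 0.75)]
magnifier [([268.2, 225.2], 0.79)]
tape_roll [([321.4, 134.3], 0.59)]
counter [([440.2, 269.0], 0.93)]
blue_basket [([333.4, 310.3], 0.9)]
red_basket [([246.0, 171.4], 0.73)]
top ['pixels', 'fx', 'fy', 'cx', 'cy', 'view', 'shot'] 396.2367883689672 314.20097636503635 204.23481875077667 [[ 0.02469056 -0.99951787 -0.01882557  0.00857268]
 [ 0.9988845   0.02390796  0.0407206  -0.47368848]
 [-0.04025089 -0.01980999  0.99899321 -0.81453576]
 [ 0.          0.          0.          1.        ]]
stand [([324.5, 163.9], 0.6), ([346.2, 106.4], 0.48)]
good_a [([309.1, 172.1], 0.94), ([347.8, 104.5], 0.67)]
reject [([351.3, 208.8], 0.64)]
magnifier [([312.7, 140.4], 0.8)]
tape_roll [([442.8, 293.4], 0.87), ([348.4, 210.9], 0.27)]
counter [([193.7, 284.1], 0.75)]
blue_basket [([212.1, 159.0], 0.61)]
red_basket [([433.1, 172.1], 0.69), ([311.4, 175.4], 0.35), ([344.9, 103.3], 0.32)]
```

View pics/top1.png

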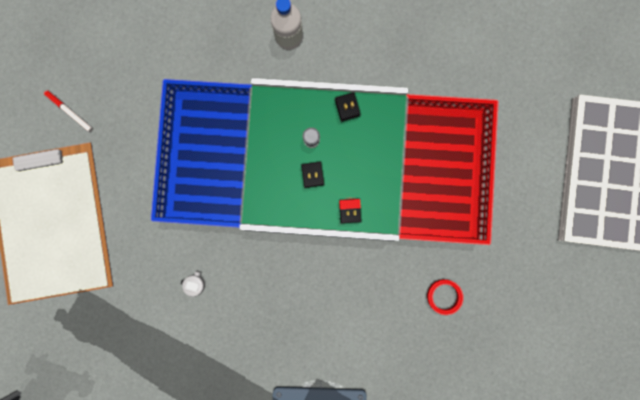

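View pics/scene1.png

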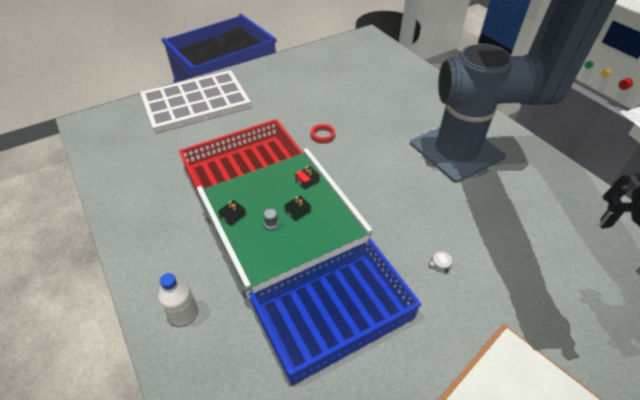

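```bash
cat > h.py <<'E'
import numpy as np
def ray(p,uv,z):
    V=p['view'];R=V[:3,:3];t=V[:3,3]
    d=np.array([(uv[0]-p['cx'])/p['fx'],-(uv[1]-p['cy'])/p['fy'],-1.])
    o=-R.T@t;w=R.T@d
    return (o+w*(z-o[2])/w[2])
E
python3 - <<'E'
from plant import *
from h import *
import cv2
p=snapshot('top')
for n,uv,z in(("A",(309.1,172.1),.087),("B",(347.8,104.5),.087),("rej",(351.3,208.8),.087),("mag",(312.7,140.4),.075),("tape",(442.8,293.4),0),("cnt",(193.7,284.1),0),("blue",(212.1,159),0),("red",(433.1,172.1),0)):
    print(n,(ray(p,uv,z)*1000).round())
hsv=cv2.cvtColor(p['pixels'],cv2.COLOR_BGR2HSV)
m=cv2.inRange(hsv,(45,60,40),(85,255,255));n,l,st,c=cv2.connectedComponentsWithStats(m)
i=1+np.argmax(st[1:,4]);ys,xs=np.where(l==i)
pts=np.array([ray(p,q,.075)[:2]*1000 for q in zip(xs,ys)],np.float32)
r=cv2.minAreaRect(pts);print(r)
p=snapshot('scene')
for n,uv,z in(("A",(298.4,208.8),.087),("B",(230.8,211.6),.087),("rej",(306.6,175.5),.087),("mag",(268.2,225.2),.075),("cnt",(440,269),0),("blue",(333.4,310.3),0),("red",(246,171.4),0)):
    print(n,(ray(p,uv,z)*1000).round())
E
```

```text
A [531.  30.  87.]
B [662. -41.  87.]
rej [463. -51.  87.]
mag [594.  25.  75.]
tape [ 295. -251.    0.]
cnt [300. 269.   0.]
blue [565. 240.   0.]
red [ 547. -228.    0.]
((558.774169921875, 2.52020263671875), (300.71539306640625, 269.537109375), 87.4324722290039)
A [527.  28.  87.]
B [659. -42.  87.]
rej [459. -53.  87.]
mag [602.  26.  75.]
cnt [311. 276.   0.]
blue [567. 239.   0.]
red [ 548. -228.    0.]
```

Top view: good chargers at pixels (313,175) and (347,106), the reject with its red label at (350,210), and the magnifier at (311,137). The blue basket is on the left (+y) and the red one on the right (-y). In the stand frame the measurements match lanes -33 (A), +99 (B), -99 (reject) and +33 (magnifier), with the stand turned by about -2.6°. I'll start with good B.

>>> carry_out([
  [472,-581,0,0,0,-72,-0.65],
  [472,-581,0,0,0,-72,-0.65],
  [472,-581,0,0,0,-72,-0.65],
  [472,-581,0,0,0,-72,-0.65],
  [472,-581,0,0,0,-72,-0.65],
  [472,-581,0,0,0,-72,-0.65],
  [472,-581,0,0,0,-72,-0.65],
  [472,-581,0,0,0,-72,-0.65],
  [472,-581,0,0,0,-72,-0.65],
  [472,-581,0,0,0,-72,-0.65],
  [472,-581,0,0,0,-72,-0.65],
  [472,-581,0,0,0,-72,-0.65],
])

```text
time_s: 2.0
tool_pos: [0.5006, 0.1016, 0.2565]
tool_rot: [[0.045, 0.999, 0.001], [0.999, -0.045, 0.0], [0.0, 0.001, -1.0]]
ft_force: [0.4, 1.0, 1.0]
opening: 0.0148
gripper_force: 0.0
```

>>> carry_out([
  [155,-192,0,0,0,0,-0.65],
  [155,-192,0,0,0,0,-0.65],
  [155,-192,0,0,0,0,-0.65],
  [155,-192,0,0,0,0,-0.65],
  [155,-192,0,0,0,0,-0.65],
  [155,-192,0,0,0,0,-0.65],
  [155,-192,0,0,0,0,-0.65],
  [155,-192,-30,0,0,0,-0.65],
  [155,-192,-60,0,0,0,-0.65],
  [155,-192,-85,0,0,0,-0.65],
  [155,-192,-100,0,0,0,-0.65],
  [155,-192,-100,0,0,0,-0.65],
])

```text
time_s: 3.0
tool_pos: [0.6516, -0.0877, 0.1504]
tool_rot: [[0.045, 0.999, -0.01], [0.999, -0.045, 0.002], [0.002, -0.01, -1.0]]
ft_force: [-0.4, -0.5, -0.9]
opening: 0.0145
gripper_force: 0.0
```

Run:
```python
from plant import *
from h import *
import cv2
s=read_state();print(s['tool_pos'],s['opening'],s['ft_force'])
for n in("top","scene"):
    p=snapshot(n);im=p['pixels']
    c=im[60:260,140:500] if n=="top" else im[100:300,160:420]
    cv2.imwrite(f'pics/{n}2.png',cv2.resize(c,None,fx=2,fy=2))
```

```text
[ 0.65157024 -0.08770149  0.15038778] 0.014463062453362919 [-0.35443412 -0.48440211 -0.93429186]
```

View pics/scene2.png

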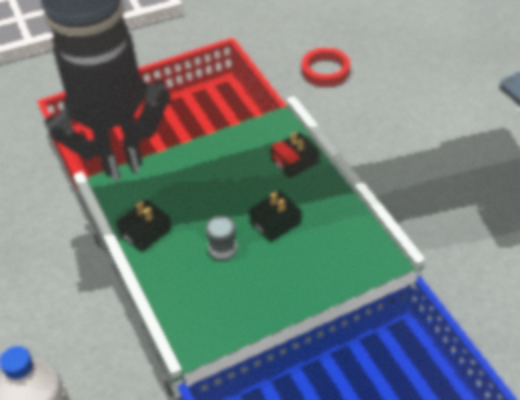

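The fingertips are behind good B, at crop pixel (122,170), and the lane ahead is clear. I'll lower the tool next.

>>> carry_out([
  [2,0,-8,0,0,0,-0.65],
  [4,0,-16,0,0,0,-0.65],
  [5,0,-24,0,0,0,-0.65],
  [5,0,-32,0,0,0,-0.65],
  [5,0,-36,0,0,0,-0.65],
  [5,0,-36,0,0,0,-0.65],
])

```text
time_s: 3.6
tool_pos: [0.6586, -0.0883, 0.1183]
tool_rot: [[0.045, 0.999, -0.003], [0.999, -0.045, 0.001], [0.001, -0.003, -1.0]]
ft_force: [-0.8, 0.1, -0.9]
opening: 0.0149
gripper_force: 0.0
```

Run:
```python
from plant import *
from h import *
import cv2
p=snapshot("scene");t=read_state()['tool_pos']
for z in (.075,.08,.09,.1):
    q=p['view']@np.array([t[0],t[1],z,1]);print(z,p['fx']*q[0]/-q[2]+p['cx'],p['cy']+p['fy']*q[1]/q[2])
c=p['pixels'][140:240,170:300];cv2.imwrite('pics/s3.png',cv2.resize(c,None,fx=5,fy=5,interpolation=cv2.INTER_CUBIC))
```

```text
0.075 223.52107421870357 201.6529498709872
0.08 223.16516851325724 200.18964597358598
0.09 222.44519036859336 197.2294607081964
0.1 221.71411342216365 194.22364279451838
```

View pics/s3.png

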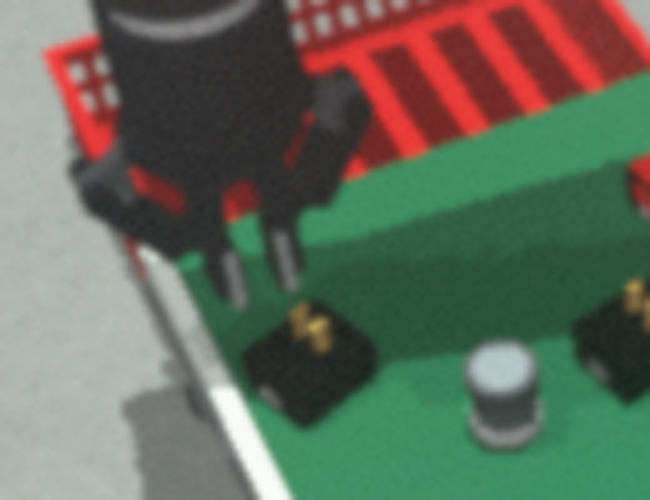

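The tips are at about (218,201) and (229,198), roughly 10 mm above the plate, clear of everything and just behind B. I'll push now.

>>> carry_out([
  [0,5,0,0,0,0,-0.65],
  [0,11,0,0,0,0,-0.65],
  [1,17,0,0,0,0,-0.65],
  [1,23,0,0,0,0,-0.65],
  [1,29,0,0,0,0,-0.65],
  [2,36,0,0,0,0,-0.65],
  [2,43,0,0,0,0,-0.65],
  [2,50,0,0,0,0,-0.65],
  [3,58,0,0,0,0,-0.65],
  [3,66,0,0,0,0,-0.65],
  [3,74,0,0,0,0,-0.65],
  [4,82,0,0,0,0,-0.65],
])

```text
time_s: 4.65
tool_pos: [0.6636, -0.0057, 0.1204]
tool_rot: [[0.045, 0.999, -0.0], [0.999, -0.045, -0.0], [-0.0, -0.0, -1.0]]
ft_force: [0.3, -0.3, 1.3]
opening: 0.0152
gripper_force: 0.4
```

Run:
```python
from plant import *
import cv2
p=snapshot("scene")
c=p['pixels'][140:300,170:350];cv2.imwrite('pics/s4.png',cv2.resize(c,None,fx=3.5,fy=3.5,interpolation=cv2.INTER_CUBIC))
```

```text
(no output)
```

View pics/s4.png

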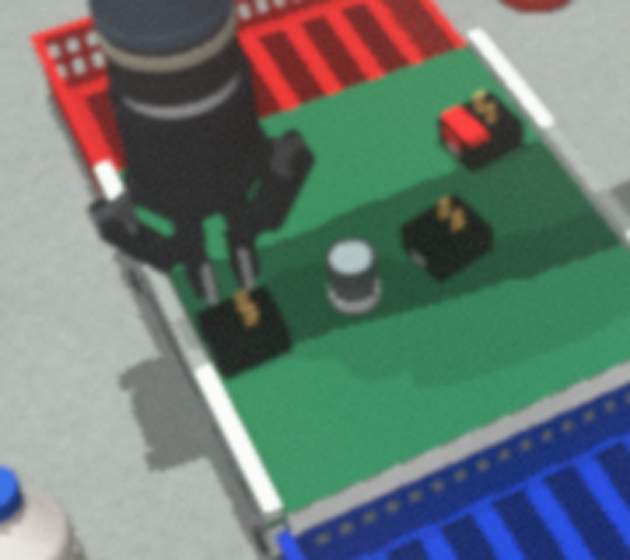

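The two fingers squared B up and it is moving straight along its lane (crop pixel (245,335)). The magnifier hasn't moved. I'll keep pushing.

>>> carry_out([
  [0,7,-1,0,0,0,-0.65],
  [0,15,-2,0,0,0,-0.65],
  [0,23,-3,0,0,0,-0.65],
  [0,31,-3,0,0,0,-0.65],
  [0,39,-3,0,0,0,-0.65],
  [0,47,-3,0,0,0,-0.65],
  [1,55,-3,0,0,0,-0.65],
  [1,63,-3,0,0,0,-0.65],
  [1,71,-3,0,0,0,-0.65],
  [2,79,-3,0,0,0,-0.65],
  [2,87,-3,0,0,0,-0.65],
  [3,95,-3,0,0,0,-0.65],
])

```text
time_s: 5.7
tool_pos: [0.6666, 0.0893, 0.1173]
tool_rot: [[0.045, 0.999, -0.0], [0.999, -0.045, 0.0], [0.0, -0.0, -1.0]]
ft_force: [-0.1, 0.0, 0.1]
opening: 0.0148
gripper_force: 0.1
```

>>> carry_out([
  [0,7,0,0,0,0,-0.65],
  [0,14,0,0,0,0,-0.65],
  [1,20,0,0,0,0,-0.65],
  [1,26,0,0,0,0,-0.65],
  [1,32,0,0,0,0,-0.65],
  [1,38,0,0,0,0,-0.65],
  [2,44,0,0,0,0,-0.65],
  [2,50,0,0,0,0,-0.65],
  [2,56,0,0,0,0,-0.65],
  [3,62,0,0,0,0,-0.65],
  [3,65,0,0,0,0,-0.65],
  [3,65,0,0,0,0,-0.65],
])

```text
time_s: 6.7
tool_pos: [0.6696, 0.1544, 0.1172]
tool_rot: [[0.044, 0.999, -0.0], [0.999, -0.044, 0.0], [0.0, -0.0, -1.0]]
ft_force: [0.3, 0.3, -0.5]
opening: 0.0152
gripper_force: 0.0
```

Run:
```python
from plant import *
from h import *
import cv2
p=snapshot("scene");c=p['pixels'][140:380,170:430];cv2.imwrite('pics/s5.png',cv2.resize(c,None,fx=2.4,fy=2.4,interpolation=cv2.INTER_CUBIC))
t=snapshot("top")
for q,z in(("good_a",.087),("reject",.087),("magnifier",.075)):print(q,[((ray(t,d['centre'],z)*1000).round()[:2],d['p']) for d in tip_of(t,q)][:3])
```

```text
good_a [(array([533.,  26.]), 0.83), (array([661., 153.]), 0.43)]
reject [(array([464., -45.]), 0.8), (array([545.,   9.]), 0.71)]
magnifier [(array([596.,  29.]), 0.5)]
```

View pics/s5.png

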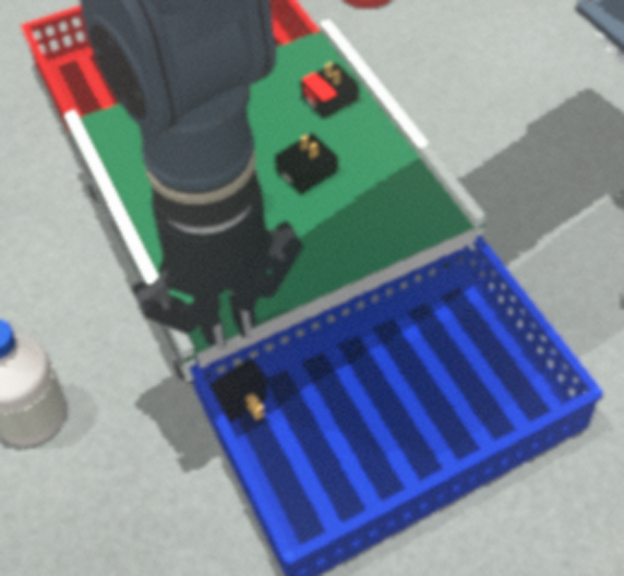

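Good B is in the blue basket, blades toward the far wall, at crop pixel (240,390). The other parts haven't moved. Next I'll lift and go behind good A.

>>> carry_out([
  [0,0,30,0,0,0,-0.65],
  [0,0,65,0,0,0,-0.65],
  [-20,-24,75,0,0,0,-0.65],
  [-45,-55,75,0,0,0,-0.65],
  [-70,-85,75,0,0,0,-0.65],
  [-95,-115,75,0,0,0,-0.65],
  [-120,-145,75,0,0,0,-0.65],
  [-141,-176,75,0,0,0,-0.65],
  [-141,-176,75,0,0,0,-0.65],
  [-141,-176,50,0,0,0,-0.65],
  [-141,-176,30,0,0,0,-0.65],
  [-141,-176,30,0,0,0,-0.65],
])

```text
time_s: 7.95
tool_pos: [0.5258, -0.0225, 0.1431]
tool_rot: [[0.046, 0.999, -0.007], [0.999, -0.046, 0.001], [0.001, -0.007, -1.0]]
ft_force: [-1.0, 0.5, -1.8]
opening: 0.0154
gripper_force: 0.0
```

Run:
```python
from plant import *
from h import *
import cv2
p=snapshot("scene");c=p['pixels'][140:380,170:430];cv2.imwrite('pics/s6.png',cv2.resize(c,None,fx=2.4,fy=2.4,interpolation=cv2.INTER_CUBIC))
for z in(.087,):print([(ray(p,d['centre'],z)*1000).round()[:2] for d in tip_of(p,'good_a')])
```

```text
[array([687., 198.]), array([530.,  25.])]
```

View pics/s6.png

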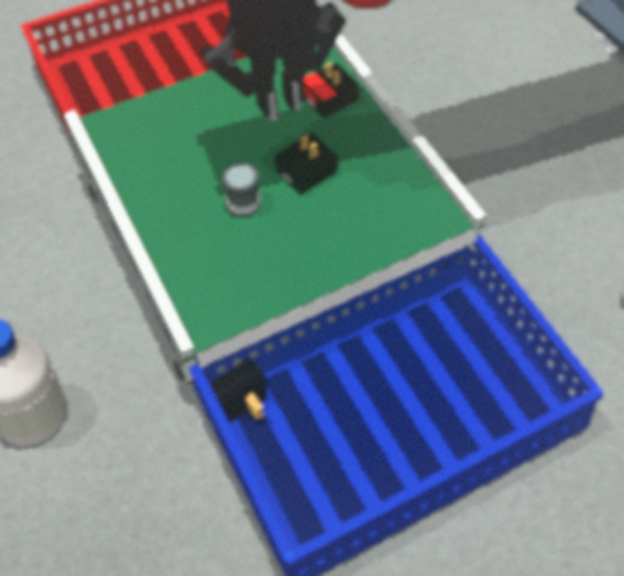

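B is settled inside the blue basket and the fingers are behind good A. I'll lower and push along that lane.

>>> carry_out([
  [0,0,-10,0,0,0,-0.65],
  [0,0,-20,0,0,0,-0.65],
  [0,0,-28,0,0,0,-0.65],
  [0,0,-31,0,0,0,-0.65],
  [0,5,-31,0,0,0,-0.65],
  [0,11,-31,0,0,0,-0.65],
  [1,17,-31,0,0,0,-0.65],
  [1,23,-31,0,0,0,-0.65],
  [1,29,-31,0,0,0,-0.65],
  [2,35,-31,0,0,0,-0.65],
  [2,42,-31,0,0,0,-0.65],
  [2,49,-31,0,0,0,-0.65],
])

```text
time_s: 9.05
tool_pos: [0.5309, 0.0272, 0.1166]
tool_rot: [[0.045, 0.999, 0.001], [0.999, -0.045, -0.0], [-0.0, 0.001, -1.0]]
ft_force: [0.4, -0.0, -0.3]
opening: 0.0148
gripper_force: 0.3
```

>>> carry_out([
  [0,7,0,0,0,0,-0.65],
  [1,14,0,0,0,0,-0.65],
  [1,21,0,0,0,0,-0.65],
  [1,28,0,0,0,0,-0.65],
  [2,35,0,0,0,0,-0.65],
  [2,42,0,0,0,0,-0.65],
  [2,49,0,0,0,0,-0.65],
  [2,56,0,0,0,0,-0.65],
  [3,63,0,0,0,0,-0.65],
  [3,70,0,0,0,0,-0.65],
  [3,75,0,0,0,0,-0.65],
  [3,80,0,0,0,0,-0.65],
])

```text
time_s: 10.05
tool_pos: [0.5336, 0.1071, 0.1163]
tool_rot: [[0.044, 0.999, -0.0], [0.999, -0.044, -0.0], [-0.0, -0.0, -1.0]]
ft_force: [-0.7, -0.1, 0.2]
opening: 0.0149
gripper_force: 0.2
```

Run:
```python
from plant import *
from h import *
import cv2
p=snapshot("scene");c=p['pixels'][140:380,170:430];cv2.imwrite('pics/s7.png',cv2.resize(c,None,fx=2.4,fy=2.4,interpolation=cv2.INTER_CUBIC))
```

```text
(no output)
```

View pics/s7.png

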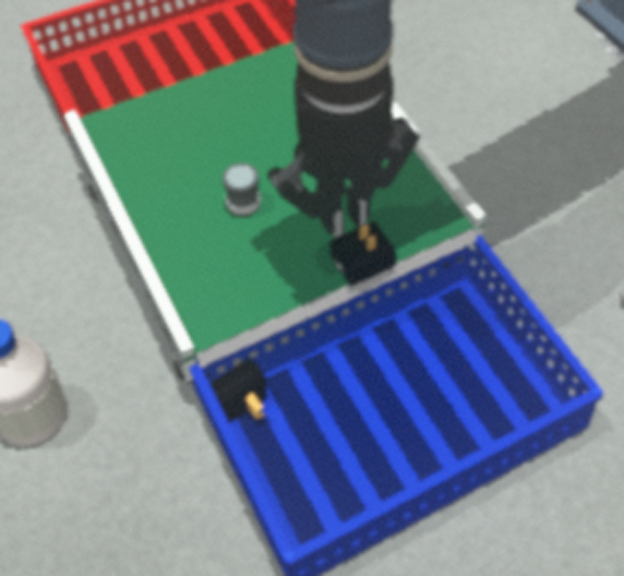

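Good A is at the blue end, at crop pixel (362,255), squared to the fingers. I'll push it over, then lift.

>>> carry_out([
  [0,6,0,0,0,0,-0.65],
  [0,12,0,0,0,0,-0.65],
  [1,18,0,0,0,0,-0.65],
  [1,24,0,0,0,0,-0.65],
  [1,30,0,0,0,0,-0.65],
  [2,36,0,0,0,0,-0.65],
  [2,42,0,0,0,0,-0.65],
  [2,48,0,0,0,0,-0.65],
  [2,52,0,0,0,0,-0.65],
  [2,52,0,0,0,0,-0.65],
  [2,52,25,0,0,0,-0.65],
  [2,52,60,0,0,0,-0.65],
])

```text
time_s: 11.1
tool_pos: [0.5325, 0.1579, 0.1721]
tool_rot: [[0.045, 0.999, -0.01], [0.999, -0.045, -0.002], [-0.002, -0.01, -1.0]]
ft_force: [0.1, -0.0, 0.5]
opening: 0.0152
gripper_force: 0.0
```

>>> carry_out([
  [0,0,15,0,0,0,-0.65],
  [-12,-27,15,0,0,0,-0.65],
  [-24,-54,15,0,0,0,-0.65],
  [-36,-81,15,0,0,0,-0.65],
  [-48,-108,15,0,0,0,-0.65],
  [-60,-135,15,0,0,0,-0.65],
  [-74,-160,15,0,0,0,-0.65],
  [-74,-160,15,0,0,0,-0.65],
  [-74,-160,15,0,0,0,-0.65],
  [-74,-160,-10,0,0,0,-0.65],
  [-74,-160,-30,0,0,0,-0.65],
  [-74,-160,-30,0,0,0,-0.65],
])

```text
time_s: 12.1
tool_pos: [0.4593, -0.0003, 0.1421]
tool_rot: [[0.044, 0.999, -0.007], [0.999, -0.044, 0.002], [0.001, -0.007, -1.0]]
ft_force: [-0.3, 0.1, -0.4]
opening: 0.0152
gripper_force: 0.0
```

Run:
```python
from plant import *
from h import *
import cv2
p=snapshot("scene");c=p['pixels'][100:400,170:430];cv2.imwrite('pics/s8.png',cv2.resize(c,None,fx=2,fy=2,interpolation=cv2.INTER_CUBIC))
print([(ray(p,d['centre'],.087)*1000).round()[:2] for d in tip_of(p,'reject')])
```

```text
[array([463., -61.])]
```

View pics/s8.png

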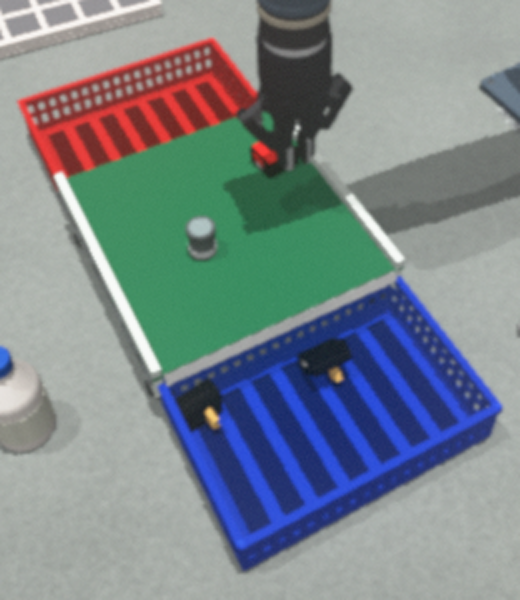

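Both good chargers are in the blue basket, at crop pixels (200,400) and (325,355), and the magnifier hasn't moved. The fingers are on the blue side of the reject. I'll lower and push it toward the red end.

>>> carry_out([
  [0,0,-10,0,0,0,-0.65],
  [0,0,-20,0,0,0,-0.65],
  [0,0,-28,0,0,0,-0.65],
  [0,0,-31,0,0,0,-0.65],
  [0,-5,-31,0,0,0,-0.65],
  [0,-11,-31,0,0,0,-0.65],
  [-1,-17,-31,0,0,0,-0.65],
  [-1,-23,-31,0,0,0,-0.65],
  [-1,-29,-31,0,0,0,-0.65],
  [-2,-35,-31,0,0,0,-0.65],
  [-2,-42,-31,0,0,0,-0.65],
  [-2,-49,-31,0,0,0,-0.65],
])

```text
time_s: 13.2
tool_pos: [0.4597, -0.0513, 0.1156]
tool_rot: [[0.045, 0.999, 0.0], [0.999, -0.045, 0.0], [0.0, 0.0, -1.0]]
ft_force: [0.3, 0.9, 0.8]
opening: 0.0154
gripper_force: 0.3
```

Run:
```python
from plant import *
from h import *
for n in("top","scene"):
    p=snapshot(n);print(n,[((ray(p,d['centre'],.087)*1000).round()[:2],d['p']) for d in tip_of(p,'reject')])
```

```text
top [(array([594.,  24.]), 0.43)]
scene [(array([ 452., -100.]), 0.58)]
```

>>> carry_out([
  [0,-6,0,0,0,0,-0.65],
  [0,-12,0,0,0,0,-0.65],
  [-1,-18,0,0,0,0,-0.65],
  [-1,-24,0,0,0,0,-0.65],
  [-1,-30,0,0,0,0,-0.65],
  [-2,-36,0,0,0,0,-0.65],
  [-2,-42,0,0,0,0,-0.65],
  [-2,-48,0,0,0,0,-0.65],
  [-2,-54,0,0,0,0,-0.65],
  [-3,-59,0,0,0,0,-0.65],
  [-3,-64,0,0,0,0,-0.65],
  [-3,-69,0,0,0,0,-0.65],
])

```text
time_s: 14.4
tool_pos: [0.4566, -0.1201, 0.1154]
tool_rot: [[0.045, 0.999, 0.0], [0.999, -0.045, -0.0], [-0.0, 0.0, -1.0]]
ft_force: [-1.0, -0.3, 0.0]
opening: 0.0152
gripper_force: 0.0
```

>>> carry_out([
  [0,-6,0,0,0,0,-0.65],
  [0,-12,0,0,0,0,-0.65],
  [-1,-18,0,0,0,0,-0.65],
  [-1,-24,0,0,0,0,-0.65],
  [-1,-29,0,0,0,0,-0.65],
  [-1,-33,0,0,0,0,-0.65],
  [-1,-33,0,0,0,0,-0.65],
  [-1,-33,20,0,0,0,-0.65],
  [-1,-33,50,0,0,0,-0.65],
  [-1,-33,85,0,0,0,-0.65],
  [-1,-10,120,0,0,0,-0.65],
  [-1,20,140,0,0,0,-0.65],
])

```text
time_s: 15.4
tool_pos: [0.4567, -0.1007, 0.2593]
tool_rot: [[0.048, 0.999, 0.005], [0.999, -0.048, -0.002], [-0.002, 0.005, -1.0]]
ft_force: [1.1, 0.4, 1.0]
opening: 0.0151
gripper_force: 0.0
```

>>> carry_out([
  [-25,30,10,0,0,0,-0.65],
  [-50,65,10,0,0,0,-0.65],
  [-75,95,10,0,0,0,-0.65],
  [-100,120,10,0,0,0,-0.65],
  [-120,145,10,0,0,0,-0.65],
  [-120,145,10,0,0,0,-0.65],
  [-120,145,10,0,0,0,-0.65],
])

```text
time_s: 15.98
tool_pos: [0.3352, 0.0465, 0.2658]
tool_rot: [[0.041, 0.999, 0.002], [0.999, -0.041, -0.0], [-0.0, 0.002, -1.0]]
ft_force: [1.2, -0.4, 0.2]
opening: 0.0148
gripper_force: 0.0
```

Run:
```python
from plant import *
from h import *
import cv2
a=snapshot("top");b=snapshot("scene")
print(read_state()['time_s'])
for q in("magnifier","tape_roll","counter","reject","good_a"):print(q,[(d['centre'],d['p']) for d in tip_of(a,q)][:3],[(d['centre'],d['p']) for d in tip_of(b,q)][:3])
A=a['pixels'][60:330,140:520];B=b['pixels'][100:390,160:470]
A=cv2.resize(A,(390,277));B=cv2.resize(B,(390,365))
cv2.imwrite('pics/f.png',cv2.resize(np.hstack([A,cv2.resize(B,(390,277))]) if 0 else np.vstack([A,B])[:600],(0,0),fx=.92,fy=.92))
```

```text
16.0833
magnifier [([311.6, 138.3], 0.84)] [([269.4, 222.2], 0.54)]
tape_roll [([445.9, 295.6], 0.74), ([230.6, 172.6], 0.46)] [([331.9, 279.8], 0.64), ([321.0, 135.7], 0.56)]
counter [([193.2, 285.2], 0.75)] [([440.6, 265.4], 0.75)]
reject [([400.5, 213.8], 0.79)] []
good_a [([231.6, 170.0], 0.71), ([244.6, 103.7], 0.68)] [([333.8, 281.4], 0.74), ([267.0, 304.2], 0.64)]
```

View pics/f.png

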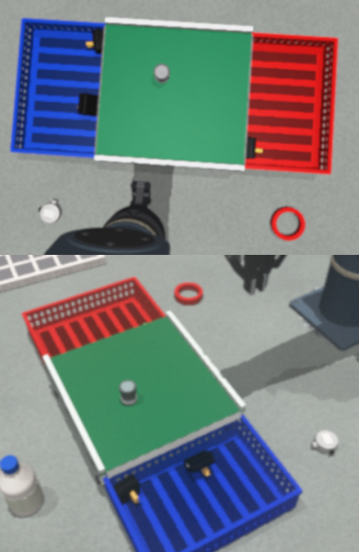

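The final picture shows both good chargers in the blue basket, at (95,42) and (88,103). The reject is in the red basket at (252,148). The magnifier at (161,72), the tape roll and the counter haven't moved, and the arm is clear, so I'll hand the job in.

```bash
python3 -c "
from plant import *
print(close_job())"
```

```text
the job is handed in; nothing more can be done
None
```

The plate is cleared and the job handed in at about 16 s: both good chargers are in the blue basket, the reject is in the red basket, and the magnifier, tape roll and counter are where they were.

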